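# Hold in the recessed cut-out button of the block heater

## Robot

A 6-joint arm with a two-finger parallel gripper is mounted at the origin on a cart in front of the work surface, level with it; the furniture and walls round the work are solid. World frame = base frame: x ahead of the robot, y to its left, z up, the work surface at z = 0. Lengths are in m, angles in rad, forces in N, time in s.
With the tool pointing down it reaches from about 0.35 to 0.975 m from the base axis. Payload 4.9 kg.
Tool frame: the origin (TCP) lies at the very end of the fingers, on their centre line; the grasp point (between the pads) lies 19 mm behind it; z points along the fingers, y is the line along which they close (so a half turn about z gives the same grasp; the last joint's range is limited). The gripper opens to 85 mm and grips with 20 to 120 N. Pads are 22 mm wide; open, the fingers measure 114 mm over their backs; the gripper's body (76 mm by 85 mm) begins 54 mm behind the grasp point. The pads swing forward as they close: fully open they stand 13 mm farther back than shut.
Start: joints at [-1.247, 0.053, 1.613, -0, 1.476, -0.119], TCP at [0.268, -0.565, 0.231] pointing down, gripper open.
Joint ranges: [-3.01, 3.01], [-1.01, 2.22], [0.06, 2.58], [-1.02, 4.17], [0.09, 2.62], [-3.14, 3.14]. Speed limits (rad/s): [2.57, 2.57, 3.14, 3.14, 3.14, 3.14].

## Interface

Orientations are given as a unit quaternion [w, x, y, z].
In Python, from plant import manip gives the robot as it stands.
- The arm moves only by the tool play_rows, never from a script. Its argument "series" is a list that holds one entry, the list of rows, each a list of 7 numbers: the shift along the world's x, y, z in m, then the turn, a rotation vector about the world's x, y, z in degrees, then the opening, from 0 (shut) to 1 (fully open). In form: [[[dx, dy, dz, rx, ry, rz, grip], ...]]. A call has 1 to 10 rows; each row shifts and turns the commanded pose from where the row before left it; what a row does not reach is not made up. A row lasts 1/10 s, in which the tool goes at most 50 mm and 8.59 degrees, less where a joint would pass 70% of its speed; a pose out of reach is approached as far as the arm can. A call with a gripper value outside its range is refused whole. The fingers move at their own pace and stop on an object; the grip force is fixed at half the most. Time passes only in rows, so rows that do not move let the fingers close. It gives the time, the measured TCP pose, the force, the opening and the grip force at its end, in the units of the state.
- manip.state(): the state, without advancing time (a new reading comes with each control period).
- manip.grab_frame(name): name is "side" or "top" or "wrist"; returns a dict with "frame" (420x560x3 uint8, blue, green, red), "mtx" (3x3 intrinsics, pixels), "R" (3x3) and "t" (3): a world point X has camera coordinates R X + t. Camera axes: x right, y down, z forward; pixel columns grow to the right and rows downward; lengths in m; the calibration is good to about 2 mm. A picture is of the moment at which its call begins. There is no depth.
- manip.job_done(): hands the job in; it is judged then, once.
The state is a dict: "time": time; "joint_pos": joint angles; "joint_vel": joint speeds; "joint_efforts": joint torques, N m; "tool_pos": TCP position; "tool_rot": TCP orientation; "contact_force": force on the tool from outside, world axes, zero at the start; "ft_torque": the same for the moment, N m; "gripper_width": opening from 0.0 (shut) to 1.0 (fully open); "grasp_force": force on a finger pad.
Only numpy, scipy, OpenCV 4.12 (cv2) and the standard library are available. Lean on these libraries where they do the work, as an engineer would, in place of code of your own. Each camera call takes 0.05 s, during which the arm holds its last target. There are 200 camera calls.

## Task

The block heater has tripped its over-temperature cut-out. Lift the slender reset pin up and off its peg on the bench rack, put its tip down through the small round hole in the heater's deck and gently push the button at the bottom fully down; hold it there for at least three seconds and finish while still holding the pin and the button down. Leave the other two tools hanging and the rest of the bench as it is.

Things in the scene. Friction and masses are not known exactly. Their poses are not given: they have to be found in the camera images.
- tool_rack: Bench rack, fixed: dark foot 120 x 210 mm, a steel rod and a cross bar along its y axis, nothing above 213 mm. Origin on the worktop under the rod. Three pegs (5 mm wire, tip upturned 7 mm) stick out of the bar to the rack's -x, at y = -90, 0, +90 mm. On each a tool hangs by its ring at x = -55 mm, 13 mm short of the peg's end; which tool hangs where varies.
- reset_pin_grip (a point): Grip centre of the reset pin: flat black handle 13 mm thick (x) and 34 mm wide (y), from 11 mm above this point to 46 mm below (the lowest 28 mm taper to 14 mm wide), over a plain straight steel pin. Hanging, its axes are parallel to the rack's (z up). Grip its width from above, fingers on its +y and -y edges; the peg (along x, up to 45 mm above this point) passes between them.
- reset_pin: The whole reset pin, about 50 g, origin and axes those of reset_pin_grip. To unhook it, lift it about 12 mm (at 7 to 17 mm the ring passes the peg's upturned tip), then draw it out along the rack's -x by more than 25 mm. Only then raise it freely.
- reset_pin_eye (a point): Centre of the steel ring on top of the reset pin, 27 mm above its grip centre: ring in the tool's y-z plane, 30 mm outside (narrower than the handle), 22 mm inside. The peg's wire passes through it along x
- reset_pin_tip (a point): Lower end of the reset pin, 5 mm across, 118 mm below its grip centre
- spatula_eye (a point): Ring centre of the spatula, a bystander on the rack: same handle and ring, but a flat steel blade 20 mm wide and 42 mm long at its lower end, too wide for the hole
- stirbar_wand_eye (a point): Ring centre of the stir-bar wand, a bystander on the rack: same handle and ring, but a thick white knob 17 mm across at its lower end, too thick for the hole
- block_heater: Dry block heater, fixed: white case 170 mm wide (y), grey sloped console at its -x side, 240 mm deep. Origin on the worktop under its middle. Flat white deck at height 85 mm; behind it an aluminium block with small tubes, up to about 105 mm. On the deck, at its +y end, the small open reset hole with a flat grey rim; at its -y end a raised capped probe socket 24 mm across, not the reset.
- reset_port (a point): Centre of the mouth of the reset hole, level with the deck: hole 14 mm across, straight down; at x = -32, y = +48 mm in the heater's frame, z up
- reset_button_top (a point): Centre of the top of the round black button (12 mm across) at the bottom of the reset hole, 23 mm below the deck when not pressed; it moves with the button
- reset_button (a joint): How far the button is pushed down: 0 = out, 0.006 m = fully down. It springs back; it needs about 1.2 N to start and 4 N to be fully down, then it is hard
- beaker: Bystander: clear beaker 73 x 92 mm, origin under its centre
- timer: Bystander: white bench timer 72 x 64 x 22 mm, origin under its centre
- marker: Bystander: marker pen 132 mm long, lying, origin under its centre
- tip_box: Bystander: pipette-tip box 90 x 122 x 51 mm, origin under its centre

How it is judged:
On the way, in this order (a step that is already met when the one before it is completed fails the run):
1. the reset pin is in the gripper, off its peg and clear of the rack (distance of reset_pin_eye from where it was at the start of the episode above 0.04 m and contact force between reset_pin and tool_rack below 0.05 N and contact force between the fingers and reset_pin above 0.5 N and height (world z) of reset_pin_tip above 0.02 m), for 0.2 s.
2. the button is held down with the pin's tip for three seconds (value of joint reset_button above 0.004 m and contact force between reset_pin and block_heater above 1 N and distance between reset_pin_tip and reset_button_top below 0.009 m), for 3 s.
At the end, for the whole second after the job is handed in: The reset pin, held in the gripper, stands through the reset hole with its tip on the button (within 9 mm of the centre of the button's top) and keeps the button pushed down by at least 4 of its 6 mm (all of step 2 and z of reset_pin_tip in the frame of reset_port below -0.024 m and contact force between the fingers and reset_pin above 0.5 N and contact force between reset_pin and tool_rack below 0.05 N); the arm keeps its last pose, push and grip.
It fails at once if the pin is rammed into the heater or its button (more than 35 N) (contact force between reset_pin and block_heater above 35 N).
It fails at once if the spatula or the stir-bar wand is taken or knocked off its peg (distance of any of spatula_eye, stirbar_wand_eye from where it was at the start of the episode above 0.03 m).
It fails at once if a bystander on the bench is moved by more than 3 cm (distance of any of beaker, timer, marker, tip_box from where it was at the start of the episode above 0.03 m).
It also fails if it takes over 54 s, if anything falls off the work surface, if the arm or the gripper's body presses on something with over 40 N, if the wrist force passes 120 N, or if a joint passes its speed limit or range.

## Working session

There is one attempt and no reset: what is moved stays moved. The work goes in short steps, Python scripts to look and compute and a tool call to move; the robot and the scene stay as the last step left them, time stands still between calls to the robot, and variables do not carry over. Pictures are saved under pics/ and viewed, at most 10 in all, crops included, and the job is handed in when it is done.

Besides the shell and the picture viewer there is one more tool, called as name([rows], argument=value, ...), one row to a line, values as JSON. play_rows: Moves the arm, as the interface text tells. Its arguments: {"type":"object","properties":{"series":{"type":"array"}},"required":["series"]}

```bash
mkdir -p pics; cat > h.py <<'E'
import numpy as np, cv2, pickle
from plant import manip
def grab(n, tag):
    d=manip.grab_frame(n); cv2.imwrite(f'pics/{tag}.png',d['frame']); pickle.dump(d,open(f'{tag}.pkl','wb')); return d
def load(tag): return pickle.load(open(f'{tag}.pkl','rb'))
def ray(d,u,v):
    K,R,t=[np.array(d[k]) for k in('mtx','R','t')]
    r=R.T@np.linalg.inv(K)@[u,v,1]; return -R.T@t, r/np.linalg.norm(r)
def plane(d,u,v,z):
    o,r=ray(d,u,v); return o+r*(z-o[2])/r[2]
def tri(d1,p1,d2,p2):
    o1,r1=ray(d1,*p1);o2,r2=ray(d2,*p2)
    s=np.linalg.lstsq(np.c_[r1,-r2],o2-o1,rcond=None)[0]
    a=o1+s[0]*r1;b=o2+s[1]*r2; return (a+b)/2,np.linalg.norm(a-b)
def proj(d,X):
    p=np.array(d['mtx'])@(np.array(d['R'])@X+np.array(d['t'])); return p[:2]/p[2]
E
python3 - <<'E'
from h import *
np.set_printoptions(precision=3,suppress=True)
for n in('side','top'):
    d=grab(n,n+'0'); print(n,ray(d,280,210),d['mtx'][0])
print(manip.state())
E
```

```text
side (array([0.143, 1.276, 0.755]), array([ 0.266, -0.852, -0.451])) [439.903   0.    281.766]
top (array([0.247, 0.1  , 1.546]), array([ 0.177,  0.004, -0.984])) [451.463   0.    280.066]
{'time': 0.1, 'joint_pos': array([-1.247,  0.053,  1.614, -0.   ,  1.476, -0.119]), 'joint_vel': array([ 0.   , -0.001, -0.002,  0.   , -0.   , -0.001]), 'joint_efforts': array([  0.001, -39.49 , -37.136,  -0.   ,   0.004,  -0.   ]), 'tool_pos': array([ 0.268, -0.564,  0.23 ]), 'tool_rot': array([-0.001,  0.976,  0.22 , -0.   ]), 'contact_force': array([-0.055, -0.227, -0.205]), 'ft_torque': array([-0.017, -0.009,  0.04 ]), 'grasp_force': 0.0, 'gripper_width': 1.0002477989239564}
```

View pics/side0.png

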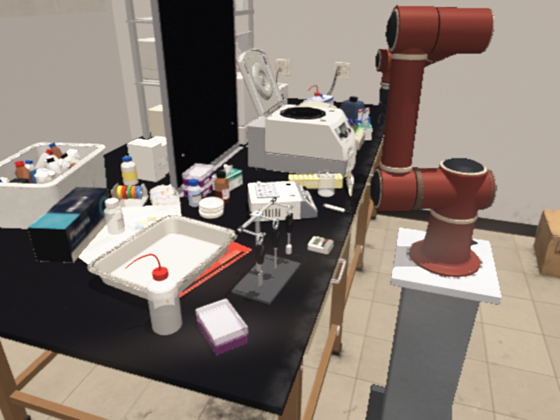

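View pics/top0.png

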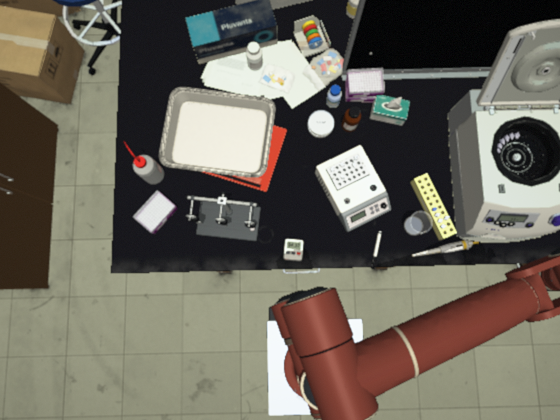

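The side view shows the rack at about (265,250) and the heater at (280,200). In the top view the rack is at (225,215) and the heater at (353,188), rotated about 15–20°. I'll zoom in on both.

```bash
python3 - <<'E'
from h import *
s=load('side0')['frame'];t=load('top0')['frame']
c=lambda im,x,y,w,h,W,H: cv2.resize(im[y:y+h,x:x+w],(W,H),interpolation=cv2.INTER_CUBIC)
a=c(t,180,188,100,75,400,300);b=c(t,310,140,100,75,400,300) 
a2=c(s,225,190,100,75,400,300);b2=c(s,245,165,80,60,400,300)
cv2.imwrite('pics/c1.png',np.vstack([np.hstack([a,b]),np.hstack([a2,b2])]))
E
```

```text
(no output)
```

View pics/c1.png

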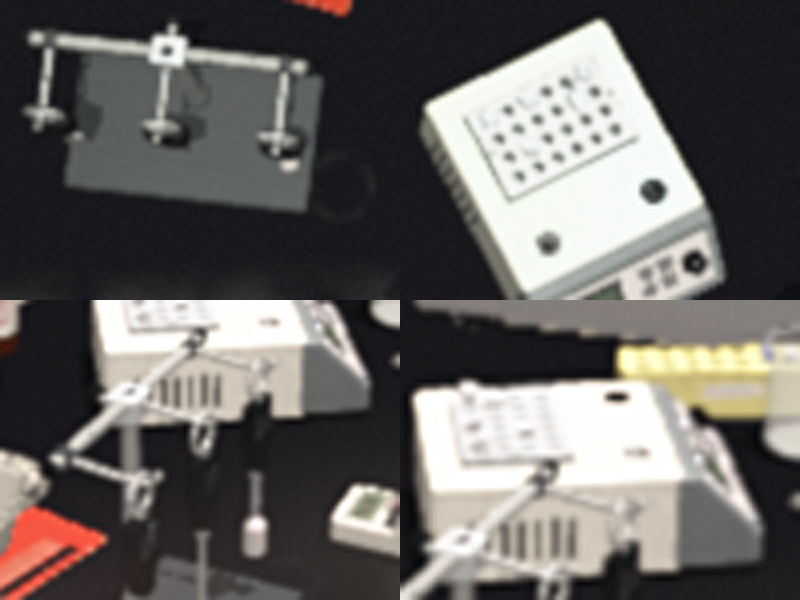

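The top crop shows three tools. The white knob, which is the wand, is at crop (290,165), so it hangs at rack y=-90. The reset hole is at about crop (548,242) and the probe socket at (652,190). It's still unclear which of the middle and left tools is the pin, so I'll measure the rack and heater next.

```bash
python3 - <<'E'
from h import *
np.set_printoptions(precision=3,suppress=True)
s=load('side0');t=load('top0')
T=lambda x,y:(180+x/4-.4,188+y/4-.4); S=lambda x,y:(225+x/4-.4,190+y/4-.4)
for n,a,b in [('barL',(36,38),(60,460-300)),('clamp',(168,49),(130,95)),('barR',(301,66),(196,40)),('tipL',(45,122),(150,178)),('tipM',(163,132),(210,117)),('tipR',(282,145),(265,67))]:
    X,e=tri(t,T(*a),s,S(*b)); print(n,X,e)
H=lambda x,y:(310+x/4-.4,140+y/4-.4)
for n,p,z in [('port',(148,242),.085),('probe',(252,190),.095),('c1',(203,20),.085),('c2',(22,105),.085),('c3',(300,215),.085)]: print(n,plane(t,*H(*p),z))
print('port tri',tri(t,H(148,242),s,(245+238/5-.4,165+153/5-.4)))
E
```

```text
barL [0.533 0.38  0.208] 0.00482698695291629
clamp [0.522 0.281 0.207] 0.004102325867011814
barR [0.507 0.18  0.205] 0.0026998847408435957
tipL [0.472 0.375 0.202] 0.0004644420455815109
tipM [0.461 0.286 0.202] 0.00018296287401636482
tipR [0.449 0.196 0.2  ] 0.000521827676288186
port [ 0.538 -0.115  0.085]
probe [ 0.577 -0.201  0.095]
c1 [ 0.727 -0.17   0.085]
c2 [ 0.657 -0.015  0.085]
c3 [ 0.557 -0.241  0.085]
port tri (array([ 0.535, -0.115,  0.085]), np.float64(0.004599070901570418))
```

```bash
python3 - <<'E'
from h import *
from scipy.spatial.transform import Rotation as Ro
np.set_printoptions(precision=3,suppress=True)
d=grab('wrist','w0'); st=manip.state()
q=st['tool_rot']; Rt=Ro.from_quat(np.r_[q[1:],q[0]]).as_matrix()
o,r=ray(d,280,210); print(Rt.T@(o-st['tool_pos']),Rt.T@r,d['mtx'][0])
E
```

```text
[ 0.073  0.    -0.143] [-0.287  0.015  0.958] [351.311   0.    274.56 ]
```

play_rows([
  [[0,0.02,0.03,0,0,8.2,1],[0,0.04,0.03,0,0,8.2,1],[0.01,0.045,0.02,0,0,8.2,1],[0.01,0.045,0.02,0,0,8.2,1],[0.015,0.045,0,0,0,8.2,1],[0.015,0.045,0,0,0,8.2,1],[0.015,0.045,0,0,0,8.2,1],[0.015,0.045,0,0,0,8.2,1],[0.02,0.045,0,0,0,8.2,1],[0.02,0.045,0,0,0,8.2,1]],
])

```text
time: 1.15
tool_pos: [0.3878, -0.1433, 0.331]
tool_rot: [0.0, 0.59, 0.807, 0.0]
contact_force: [0.6, 0.3, -0.2]
gripper_width: 1.0
grasp_force: 0.0
```

play_rows([
  [[0,0.045,0,0,0,7.2,1],[0,0.045,0,0,0,7.2,1],[0,0.045,0,0,0,7.2,1],[0,0.045,0,0,0,7.2,1],[0,0.045,-0.01,0,0,7.2,1],[-0.005,0.045,-0.01,0,0,7.2,1],[-0.005,0.045,-0.01,0,0,7.2,1],[-0.01,0.045,-0.02,0,0,7.2,1],[-0.01,0.04,-0.02,0,0,7.4,1],[0,0.03,0,0,0,0,1]],
])

```text
time: 2.15
tool_pos: [0.3548, 0.286, 0.2574]
tool_rot: [-0.003, 0.064, 0.998, -0.001]
contact_force: [0.3, -0.1, -0.1]
gripper_width: 1.0
grasp_force: 0.0
```

```bash
python3 - <<'E'
from h import *
st=manip.state(); print(st['tool_pos'],st['tool_rot'],st['joint_pos']); d=grab('wrist','w1')
E
```

```text
[0.35478781 0.28602821 0.2573919 ] [-0.00258212  0.06417884  0.99793398 -0.00147562] [ 5.14741086e-01 -3.80621706e-01  1.95354537e+00  3.55382566e-04
  1.57460642e+00 -9.27608417e-01]
```

View pics/w1.png

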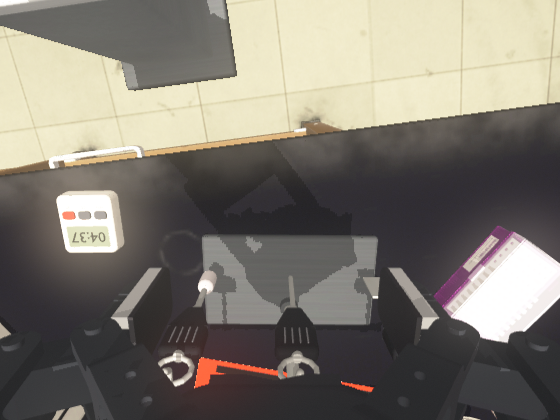

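The wrist view shows a slender pin on the middle tool, from (292,278) to (292,303). The white knob is on the left at (207,282), and the spatula blade on the right at (372,286). The middle tool is therefore the reset pin, and I'll zoom in on it.

```bash
python3 - <<'E'
from h import *
f=load('w1')['frame']
cv2.imwrite('pics/c2.png',cv2.resize(np.clip(f[260:400,240:360]*1.6,0,255).astype('uint8'),None,fx=4,fy=4,interpolation=cv2.INTER_CUBIC))
E
```

```text
(no output)
```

View pics/c2.png

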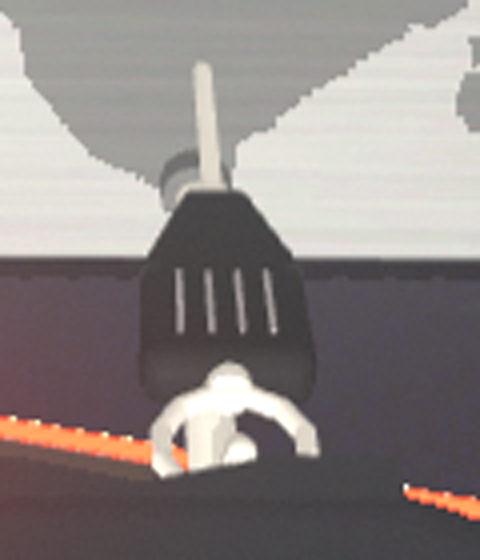

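```bash
python3 - <<'E'
from h import *
np.set_printoptions(precision=4,suppress=True)
w=load('w1');s=load('side0');t=load('top0')
C=lambda x,y:(240+x/4-.4,260+y/4-.4)
print('pegtip',plane(w,*C(230,368),.202), tri(w,C(230,368),s,(225+210/4-.4,190+117/4-.4)),tri(w,C(230,368),t,(180+163/4-.4,188+132/4-.4)))
print('tip',[plane(w,*C(203,65),z) for z in(.036,.039,.042)])
for z in(.134,.137,.140):
  a,b=plane(w,*C(145,265),z),plane(w,*C(296,265),z);print('taper',(a+b)/2,np.linalg.norm(a-b))
a=load('w1')
for p in [(140,385),(316,385),(158,475),(318,458),(230,405)]: print(p,plane(w,*C(*p),.165))
E
```

```text
pegtip [0.4428 0.2895 0.202 ] (array([0.4547, 0.2886, 0.1989]), np.float64(0.014957845799994353)) (array([0.4659, 0.2892, 0.1731]), np.float64(0.0011451389516231075))
tip [array([0.4715, 0.2882, 0.036 ]), array([0.4699, 0.2883, 0.039 ]), array([0.4684, 0.2883, 0.042 ])]
taper [0.4699 0.2883 0.134 ] 0.0330835784893569
taper [0.4678 0.2884 0.137 ] 0.0327122242764938
taper [0.4657 0.2885 0.14  ] 0.03234087006363065
(140, 385) [0.4738 0.2702 0.165 ]
(316, 385) [0.4782 0.3049 0.165 ]
(158, 475) [0.4958 0.271  0.165 ]
(318, 458) [0.4957 0.3037 0.165 ]
(230, 405) [0.4808 0.2874 0.165 ]
```

```bash
python3 - <<'E'
from h import *
np.set_printoptions(precision=4,suppress=True)
w=load('w1');s=load('side0');t=load('top0')
C=lambda x,y:(240+x/4-.4,260+y/4-.4)
for zg in(.145,.15,.155,.16,.165):
  print(zg,'peg+.013',plane(w,*C(240,440),zg+.045)[:2]+[.013,-.0015],'tip',plane(w,*C(203,65),zg-.118)[:2],'taper',(plane(w,*C(145,265),zg-.018)+plane(w,*C(296,265),zg-.018))[:2]/2+[.0065,0],'ringbot',plane(w,*C(230,372),zg+.0135)[:2], 'hbot', plane(w,*C(213,192),zg-.046)[:2]+[.0065,0])
for p in[(150,178),(210,117),(265,67)]: print('side rays at peg z .202',plane(s,225+p[0]/4-.4,190+p[1]/4-.4,.202))
E
```

```text
0.145 peg+.013 [0.4807 0.2877] tip [0.4761 0.288 ] taper [0.4812 0.2882] ringbot [0.4782 0.2881] hbot [0.48   0.2879]
0.15 peg+.013 [0.4764 0.2879] tip [0.4735 0.2881] taper [0.4778 0.2883] ringbot [0.4742 0.2882] hbot [0.4769 0.288 ]
0.155 peg+.013 [0.4721 0.288 ] tip [0.471  0.2882] taper [0.4743 0.2884] ringbot [0.4702 0.2884] hbot [0.4738 0.2882]
0.16 peg+.013 [0.4678 0.2882] tip [0.4684 0.2883] taper [0.4709 0.2886] ringbot [0.4662 0.2885] hbot [0.4706 0.2883]
0.165 peg+.013 [0.4634 0.2883] tip [0.4658 0.2884] taper [0.4674 0.2887] ringbot [0.4623 0.2887] hbot [0.4675 0.2884]
side rays at peg z .202 [0.472  0.3747 0.202 ]
side rays at peg z .202 [0.4614 0.285  0.202 ]
side rays at peg z .202 [0.4478 0.2008 0.202 ]
```

The estimates agree: grip point at about (0.470, 0.288, 0.157), with rack yaw about -7.3°. I'll move over it and then descend.

play_rows([
  [[0.03,0.001,0,0,0,0,1],[0.04,0.001,0,0,0,0,1],[0.035,0,0,0,0,0,1],[0.01,0,0,0,0,0,1],[0,0,-0.03,0,0,0,1],[0,0,-0.03,0,0,0,1],[0,0,-0.02,0,0,0,1],[0,0,-0.02,0,0,0,1],[0,0,-0.015,0,0,0,1],[0,0,0,0,0,0,1]],
])

```text
time: 3.2
tool_pos: [0.4708, 0.2859, 0.1434]
tool_rot: [-0.002, 0.066, 0.998, -0.001]
contact_force: [-0.4, -0.4, -0.1]
gripper_width: 1.004
grasp_force: 0.0
```

```bash
python3 - <<'E'
from h import *
d=grab('wrist','w2')
E
```

```text
(no output)
```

View pics/w2.png

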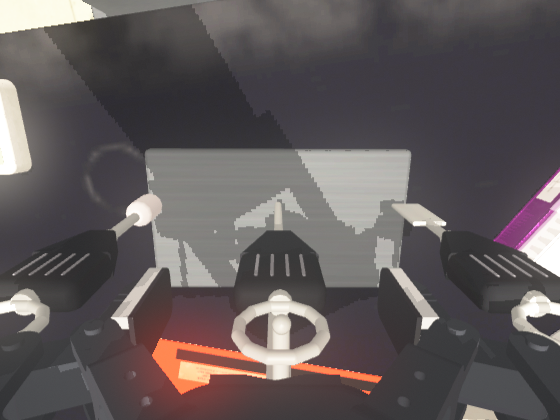

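The pin hangs midway between the open fingers: ring centre (280,333), fingers at 168 and 383. Both neighbours are clear. I'll go down 3 mm and close.

play_rows([
  [[0,0.002,-0.003,0,0,0,1],[0,0,0,0,0,0,0.6],[0,0,0,0,0,0,0.3],[0,0,0,0,0,0,0],[0,0,0,0,0,0,0],[0,0,0,0,0,0,0],[0,0,0,0,0,0,0],[0,0,0,0,0,0,0]],
])

```text
time: 4.05
tool_pos: [0.4731, 0.2888, 0.1437]
tool_rot: [0.0, 0.067, 0.998, 0.0]
contact_force: [-0.0, 0.2, 2.8]
gripper_width: 0.384
grasp_force: 60.4
```

```bash
python3 - <<'E'
from h import *
np.set_printoptions(precision=4,suppress=True)
d=load('w2')
for z in(.177,.184,.19): 
  a,b=plane(d,233,333,z),plane(d,328,333,z); print(z,(a+b)/2,np.linalg.norm(a-b))
print(plane(d,278,203,.039))
E
```

```text
0.177 [0.4796 0.2868 0.177 ] 0.03459184583141516
0.184 [0.4746 0.2874 0.184 ] 0.03239547212046713
0.19 [0.4703 0.2879 0.19  ] 0.030512866082511643
[0.4682 0.2883 0.039 ]
```

play_rows([
  [[0,0,0.004,0,0,0,0],[0,0,0.005,0,0,0,0],[0,0,0.004,0,0,0,0],[0,0,0,0,0,0,0]],
])

```text
time: 4.45
tool_pos: [0.4731, 0.2888, 0.157]
tool_rot: [0.001, 0.067, 0.998, 0.0]
contact_force: [-0.5, 0.4, -1.6]
gripper_width: 0.388
grasp_force: 60.2
```

```bash
python3 - <<'E'
from h import *
d=grab('wrist','w3'); print(manip.state()['contact_force'])
cv2.imwrite('pics/c3.png',cv2.resize(np.clip(d['frame'][180:380,140:420]*1.5,0,255).astype('uint8'),None,fx=2.8,fy=2.8,interpolation=cv2.INTER_CUBIC))
E
```

```text
[ 0.09671453  0.46709153 -0.56598773]
```

View pics/c3.png

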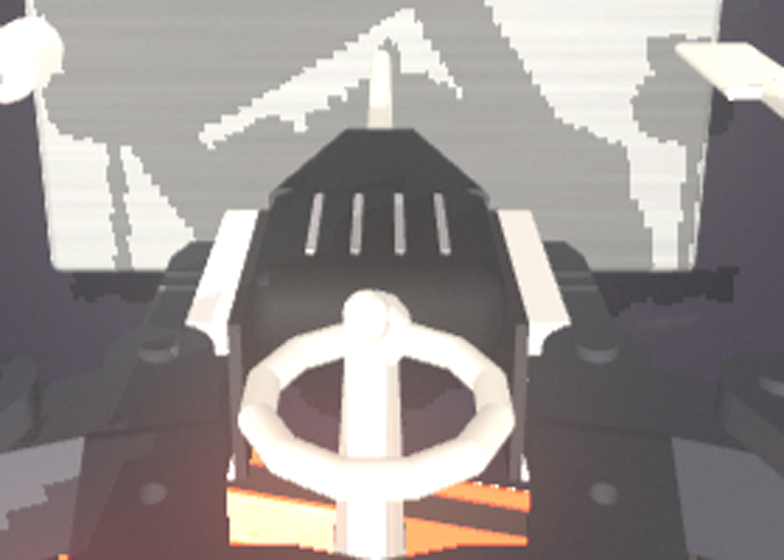

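Force is just the pin's weight and the ring is free of the wire, with the peg centred in it. I'll draw it out along the rack's -x.

play_rows([
  [[-0.005,0.0006,0,0,0,0,0],[-0.005,0.0006,0,0,0,0,0],[-0.005,0.0007,0,0,0,0,0]],
])

```text
time: 4.8
tool_pos: [0.457, 0.2905, 0.1559]
tool_rot: [-0.0, 0.067, 0.998, -0.0]
contact_force: [-0.0, 0.2, -0.9]
gripper_width: 0.384
grasp_force: 60.2
```

play_rows([
  [[-0.01,0.0013,0,0,0,0,0],[-0.012,0.0015,0,0,0,0,0],[-0.015,0.002,0,0,0,0,0],[-0.015,0.002,0,0,0,0,0],[0,0,0.03,0,0,0,0],[0,0,0.04,0,0,0,0],[0,0,0.035,0,0,0,0],[0,0,0,0,0,0,0]],
])

```text
time: 5.6
tool_pos: [0.4072, 0.2989, 0.2681]
tool_rot: [0.005, 0.066, 0.998, 0.003]
contact_force: [-0.3, 0.8, 0.5]
gripper_width: 0.385
grasp_force: 60.2
```

play_rows([
  [[0,-0.03,0,0,0,0,0],[0,-0.045,0,0,0,0,0],[0,-0.045,0,0,0,0,0],[0,-0.045,0,0,0,0,0],[0.015,-0.045,0,0,0,0,0],[0.02,-0.045,0,0,0,0,0],[0.025,-0.04,0,0,0,0,0],[0.025,-0.04,0,0,0,0,0],[0.02,-0.04,0,0,0,0,0],[0,-0.02,0,0,0,0,0]],
])

```text
time: 6.6
tool_pos: [0.5111, -0.0999, 0.2599]
tool_rot: [-0.001, 0.068, 0.998, -0.0]
contact_force: [0.4, -0.2, -0.7]
gripper_width: 0.387
grasp_force: 60.2
```

play_rows([
  [[0,0,0,0,0,0,0],[0,0,0,0,0,0,0]],
])

```text
time: 6.8
tool_pos: [0.51, -0.097, 0.2604]
tool_rot: [-0.001, 0.067, 0.998, 0.0]
contact_force: [-0.4, 0.5, -0.7]
gripper_width: 0.384
grasp_force: 60.2
```

```bash
python3 - <<'E'
from h import *
st=manip.state(); print(st['tool_pos'],st['tool_rot'],st['contact_force'])
w=grab('wrist','w4'); s=grab('side','s4')
f=np.clip(w['frame'].astype(float)*1.2,0,255).astype('uint8')
a=cv2.resize(f[120:320,180:380],(600,600),interpolation=cv2.INTER_CUBIC)
p=proj(s,st['tool_pos']-[0,0,.07]).astype(int); print(p)
c=np.array([p[0]-12,p[1]-50]); print('side origin',c)
b=cv2.resize(s['frame'][c[1]:c[1]+100,c[0]:c[0]+33],(200,600),interpolation=cv2.INTER_CUBIC)
cv2.imwrite('pics/c4.png',np.hstack([a,b]))
E
```

```text
[ 0.51004654 -0.09696654  0.26035227] [-6.46652796e-04  6.67473603e-02  9.97769578e-01  4.90418069e-04] [-0.3677463   0.49829301 -0.72265055]
[297 170]
side origin [285 120]
```

View pics/c4.png

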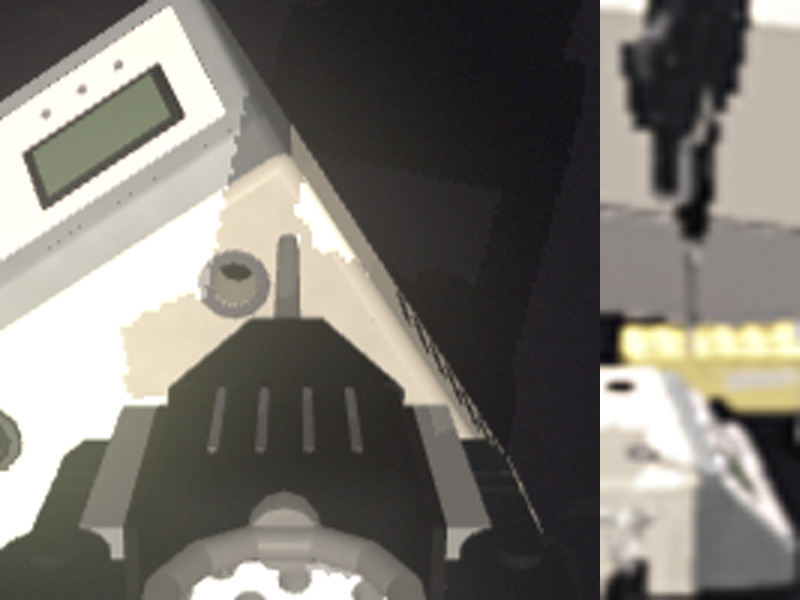

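The crop shows the hole rim centred at (235,284) and the pin tip at (288,238). In the side strip the tip is at about (693,360).

```bash
python3 - <<'E'
from h import *
np.set_printoptions(precision=4,suppress=True)
w=load('w4');s=load('s4'); tp=np.array([.51,-.097,.2604])
C=lambda x,y:(180+x/3-.33,120+y/3-.33)
print('port',plane(w,*C(235,284),.085), 'probe',plane(w,*C(0,440),.095))
print('rim r',[plane(w,*C(*p),.085) for p in((200,284),(270,284),(235,318),(235,250))])
print('tri tip',tri(w,C(288,238),s,(285+93/6.06-.4,180-.4)))
for d in(.095,.1,.105): print(d,plane(w,*C(288,238),tp[2]-d)-tp)
E
```

```text
port [ 0.5359 -0.1164  0.085 ] probe [ 0.5747 -0.1979  0.095 ]
rim r [array([ 0.5344, -0.1274,  0.085 ]), array([ 0.5374, -0.1054,  0.085 ]), array([ 0.5472, -0.1181,  0.085 ]), array([ 0.5249, -0.1147,  0.085 ])]
tri tip (array([ 0.5023, -0.0956,  0.1588]), np.float64(0.003012694277470802))
0.095 [-0.0078  0.0018 -0.095 ]
0.1 [-0.0065  0.0016 -0.1   ]
0.105 [-0.0052  0.0015 -0.105 ]
```

play_rows([
  [[0.015,-0.01,0,0,0,0,0],[0.0175,-0.011,-0.01,0,0,0,0],[0,0,-0.02,0,0,0,0],[0,0,-0.018,0,0,0,0],[0,0,-0.01,0,0,0,0],[0,0,0,0,0,0,0],[0,0,0,0,0,0,0]],
])

```text
time: 7.6
tool_pos: [0.5434, -0.1181, 0.2039]
tool_rot: [0.0, 0.066, 0.998, -0.0]
contact_force: [0.5, 0.0, -0.2]
gripper_width: 0.384
grasp_force: 60.2
```

```bash
python3 - <<'E'
from h import *
st=manip.state(); print(st['tool_pos'],st['tool_rot'],st['contact_force'])
w=grab('wrist','w5'); s=grab('side','s5')
f=np.clip(w['frame'].astype(float)*1.1,0,255).astype('uint8')
a=cv2.resize(f[150:270,220:340],(600,600),interpolation=cv2.INTER_CUBIC)
p=proj(s,np.array([.536,-.116,.085])).astype(int)
c=np.array([p[0]-15,p[1]-60]); print('side origin',c)
b=cv2.resize(s['frame'][c[1]:c[1]+90,c[0]:c[0]+30],(200,600),interpolation=cv2.INTER_CUBIC)
cv2.imwrite('pics/c5.png',np.hstack([a,b]))
E
```

```text
[ 0.54338393 -0.11810302  0.20387333] [ 4.02144257e-04  6.60836788e-02  9.97813998e-01 -1.02940648e-04] [ 0.48711509  0.04474803 -0.24294578]
side origin [276 135]
```

View pics/c5.png

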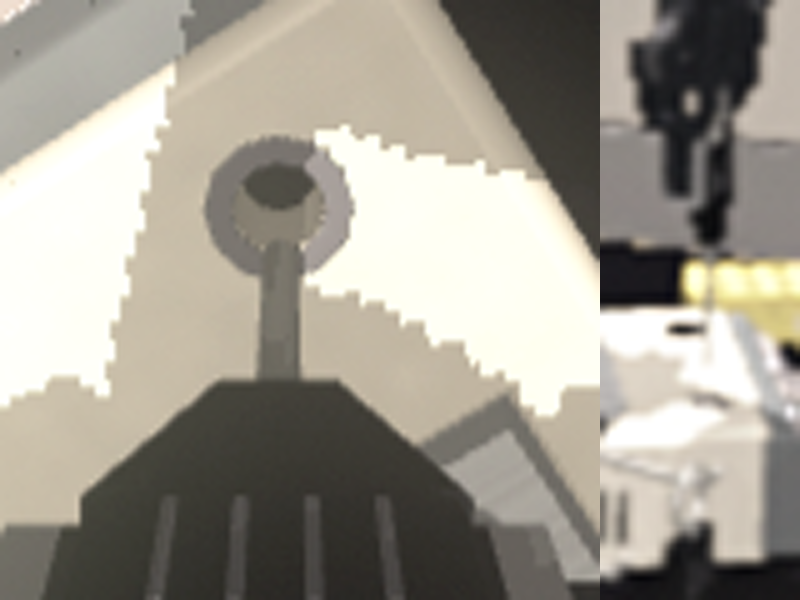

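The hole centre is at crop (279,207) and the pin tip at (280,244).

```bash
python3 - <<'E'
from h import *
np.set_printoptions(precision=4,suppress=True)
w=load('w5'); C=lambda x,y:(220+x/5-.4,150+y/5-.4)
print('port',plane(w,*C(279,207),.085))
for d in(.097,.1,.103): print(d,plane(w,*C(280,244),.2039-d), plane(w,*C(280,244),.2039-d)-[.5434,-.1181,.2039])
# axis direction: upper visible rod end is at handle bottom, 72 mm above tip
for d in(.097,.1,.103): print(plane(w,*C(279,378),.2039-d+.072)+[.0065-.0025,0,0])
E
```

```text
port [ 0.5357 -0.1166  0.085 ]
0.097 [ 0.5358 -0.1165  0.1069] [-0.0076  0.0016 -0.097 ]
0.1 [ 0.5366 -0.1166  0.1039] [-0.0068  0.0015 -0.1   ]
0.103 [ 0.5374 -0.1167  0.1009] [-0.006   0.0014 -0.103 ]
[ 0.5348 -0.1161  0.1789]
[ 0.5358 -0.1163  0.1759]
[ 0.5369 -0.1164  0.1729]
```

Tip and hole agree within 1 mm, against a 4.5 mm margin. I'll descend to just above the button.

play_rows([
  [[-0.001,0,-0.008,0,0,0,0],[0,0,-0.008,0,0,0,0],[0,0,-0.006,0,0,0,0],[0,0,-0.006,0,0,0,0],[0,0,-0.004,0,0,0,0],[0,0,0,0,0,0,0],[0,0,0,0,0,0,0]],
])

```text
time: 8.4
tool_pos: [0.5423, -0.1187, 0.1712]
tool_rot: [-0.0, 0.067, 0.998, 0.0]
contact_force: [-0.0, 0.9, -0.4]
gripper_width: 0.388
grasp_force: 60.2
```

play_rows([
  [[0,0,-0.003,0,0,0,0],[0,0,-0.002,0,0,0,0],[0,0,-0.002,0,0,0,0],[0,0,-0.002,0,0,0,0],[0,0,0,0,0,0,0],[0,0,0,0,0,0,0]],
])

```text
time: 9.0
tool_pos: [0.5422, -0.1187, 0.1621]
tool_rot: [-0.0, 0.067, 0.998, 0.0]
contact_force: [-0.7, -0.3, -0.9]
gripper_width: 0.38
grasp_force: 60.2
```

play_rows([
  [[0,0,-0.001,0,0,0,0],[0,0,-0.001,0,0,0,0],[0,0,-0.001,0,0,0,0],[0,0,0,0,0,0,0],[0,0,0,0,0,0,0]],
])

```text
time: 9.5
tool_pos: [0.5424, -0.1187, 0.1594]
tool_rot: [0.0, 0.067, 0.998, -0.0]
contact_force: [0.2, 0.2, 0.1]
gripper_width: 0.384
grasp_force: 60.2
```

play_rows([
  [[0,0,-0.001,0,0,0,0],[0,0,-0.001,0,0,0,0],[0,0,0,0,0,0,0],[0,0,0,0,0,0,0]],
])

```text
time: 9.9
tool_pos: [0.5424, -0.1187, 0.1574]
tool_rot: [0.0, 0.067, 0.998, -0.0]
contact_force: [0.0, -0.7, 1.1]
gripper_width: 0.387
grasp_force: 60.3
```

play_rows([
  [[0,0,-0.001,0,0,0,0],[0,0,-0.001,0,0,0,0],[0,0,-0.001,0,0,0,0],[0,0,0,0,0,0,0],[0,0,0,0,0,0,0]],
])

```text
time: 10.4
tool_pos: [0.5424, -0.1187, 0.1544]
tool_rot: [0.0, 0.067, 0.998, -0.0]
contact_force: [-0.8, -0.0, 3.4]
gripper_width: 0.386
grasp_force: 60.4
```

play_rows([
  [[0,0,-0.001,0,0,0,0],[0,0,0,0,0,0,0],[0,0,0,0,0,0,0]],
])

```text
time: 10.7
tool_pos: [0.5425, -0.1187, 0.1536]
tool_rot: [0.0, 0.067, 0.998, -0.0]
contact_force: [-1.1, 0.9, 4.5]
gripper_width: 0.382
grasp_force: 60.9
```

play_rows([
  [[0,0,-0.001,0,0,0,0],[0,0,0,0,0,0,0],[0,0,0,0,0,0,0]],
])

```text
time: 11.0
tool_pos: [0.5427, -0.1188, 0.1534]
tool_rot: [0.001, 0.067, 0.998, -0.0]
contact_force: [-1.2, 0.4, 7.1]
gripper_width: 0.39
grasp_force: 61.3
```

The force rose from 1.6 N to 4 N over about 6 mm and then turned stiff, so the button is fully down at about 7 N. Now I'll hold it.

play_rows([
  [[0,0,0,0,0,0,0],[0,0,0,0,0,0,0],[0,0,0,0,0,0,0],[0,0,0,0,0,0,0],[0,0,0,0,0,0,0],[0,0,0,0,0,0,0],[0,0,0,0,0,0,0],[0,0,0,0,0,0,0],[0,0,0,0,0,0,0],[0,0,0,0,0,0,0]],
])

```text
time: 12.0
tool_pos: [0.5427, -0.1188, 0.1534]
tool_rot: [0.001, 0.067, 0.998, -0.0]
contact_force: [-1.4, 0.9, 7.4]
gripper_width: 0.388
grasp_force: 61.3
```

play_rows([
  [[0,0,0,0,0,0,0],[0,0,0,0,0,0,0],[0,0,0,0,0,0,0],[0,0,0,0,0,0,0],[0,0,0,0,0,0,0],[0,0,0,0,0,0,0],[0,0,0,0,0,0,0],[0,0,0,0,0,0,0],[0,0,0,0,0,0,0],[0,0,0,0,0,0,0]],
])

```text
time: 13.0
tool_pos: [0.5427, -0.1188, 0.1534]
tool_rot: [0.001, 0.067, 0.998, -0.0]
contact_force: [-0.9, 1.7, 7.5]
gripper_width: 0.385
grasp_force: 61.3
```

play_rows([
  [[0,0,0,0,0,0,0],[0,0,0,0,0,0,0],[0,0,0,0,0,0,0],[0,0,0,0,0,0,0],[0,0,0,0,0,0,0],[0,0,0,0,0,0,0],[0,0,0,0,0,0,0],[0,0,0,0,0,0,0],[0,0,0,0,0,0,0],[0,0,0,0,0,0,0]],
])

```text
time: 14.0
tool_pos: [0.5427, -0.1188, 0.1534]
tool_rot: [0.001, 0.067, 0.998, -0.0]
contact_force: [-1.6, 1.0, 7.1]
gripper_width: 0.388
grasp_force: 61.3
```

play_rows([
  [[0,0,0,0,0,0,0],[0,0,0,0,0,0,0],[0,0,0,0,0,0,0],[0,0,0,0,0,0,0],[0,0,0,0,0,0,0],[0,0,0,0,0,0,0],[0,0,0,0,0,0,0],[0,0,0,0,0,0,0],[0,0,0,0,0,0,0],[0,0,0,0,0,0,0]],
])

```text
time: 15.0
tool_pos: [0.5427, -0.1188, 0.1534]
tool_rot: [0.001, 0.067, 0.998, -0.0]
contact_force: [-1.8, -0.0, 8.8]
gripper_width: 0.382
grasp_force: 61.3
```

```bash
python3 - <<'E'
from h import *
w=grab('wrist','w6')
cv2.imwrite('pics/c6.png',cv2.resize(w['frame'][130:330,180:380],(600,600),interpolation=cv2.INTER_CUBIC))
E
```

```text
(no output)
```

View pics/c6.png

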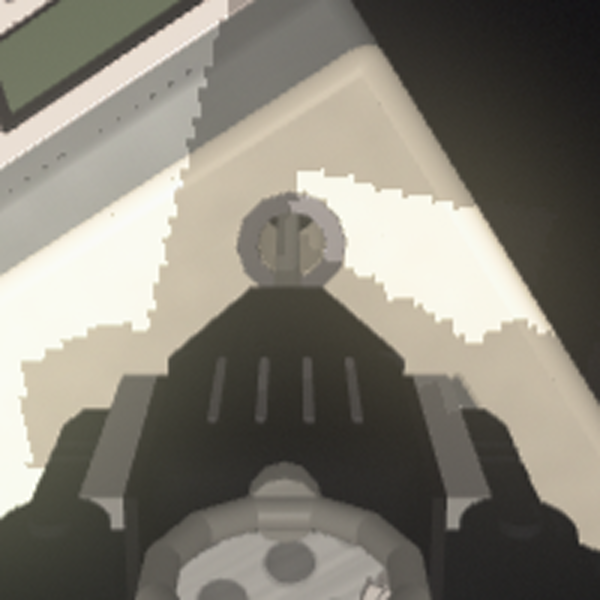

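The picture shows the pin standing in the middle of the hole, about (290,240), with its tip down inside. It has been held steady at about 7.5 N for over 4 s, so I'm handing in.

```bash
python3 -c "
from plant import manip
print(manip.job_done())"
```

```text
the job is handed in; nothing more can be done
None
```

The reset pin is off its peg and through the reset hole; the gripper still holds it with the button fully down at about 7.5 N, held for over 4 s, and the job was handed in at about 15 s of the 54 s limit (no verdict was returned).

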